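Snap the control board onto the standoffs of an opened battery charger

TASK

Take the green control board off the blue mat and lay it over the four snap standoffs in the opened charger, capacitor end toward the transformer. Then push it down gently, never leaning on it hard enough to crack it, until all four standoffs have clicked through and it sits flush on every one; let go and leave the other things on the shelf alone.

Things in the scene. Friction and masses are not known exactly. Their poses are not given: they have to be found in the camera images.
- board: green charger control board, 160 (x) x 110 (y) x 3 mm, 0.3 kg, lying face up on the blue mat; origin at the centre of its underside, z up. +x half: two blue capacitors (16 mm across, 22 high, at x 38, y +-28); -x half: two black relays (12 x 18 x 16 high, at x -36, y +-30). The corner hole at -x -y is set in 14 mm, so it fits one way round only. It cracks if pushed onto the standoffs with over 22 N
- heat_sink (a point): top centre of the finned aluminium heat sink in the middle of the board, 35 mm above the board's underside; the sink is 60 (x) x 36 (y) x 32 mm high. Grip it across its 36 mm width (along y); beside it the board is bare out to y +-55 for x within 28 mm of the middle
- end_a (a point): bare spot to push on, on the board's top face (3 mm above its underside) at x +68, y 0: the middle of the capacitor end, midway between holes 0 and 1. Its counterpart at the relay end, midway between holes 2 and 3, is at x -61, y 0. From hole to hole both ends are bare
- charger: opened battery charger fixed on the shelf: grey pan from x -110 to +215 mm, 200 mm wide over the side fins, walls 34 mm high; origin on the shelf under the centre of the board's place. A transformer (67 mm high) fills its +x end from x 123 on. The board belongs over the origin with its x and y along the charger's, capacitor end to the transformer
- board_home (a point): centre of the board's underside when home, by drawing: 38 mm above the shelf, over the charger's origin. But the steel deck that carries the standoffs rides on rubber mounts that have settled: it truly stands up to 3.5 mm higher or lower, unmeasured, so the home height must be felt for. The mounts also give under a push, about 1 mm per 11 N at an end of the board
- deck (a joint): how far the deck is pressed down on its rubber mounts, in m: 0 unloaded, 0.001 for each 20 N. More than 0.0013 (26 N with the board's own 3 N) cracks the board
- standoff0 (a point): white snap standoff at x +68, y +43 mm of the charger, for hole 0; this point lies on its axis at the home height of the board's underside by drawing, as far off as the deck is. A neck 7.6 mm across carries two spring prongs to +y and -y: an arrow head 12.6 mm wide, 4 mm at its tip, which is 11.5 mm above this point. Below the board a sprung white collar, 14 mm across, pushes up
- standoff1 (a point): white snap standoff at x +68, y -43 mm of the charger, for hole 1; this point lies on its axis at the home height of the board's underside by drawing, as far off as the deck is. Laid on, the board's underside rests on the prongs 8 mm above home. A push of 5 to 7 N per standoff squeezes them in (hardest 5 to 6 mm above home), then it falls off
- standoff2 (a point): white snap standoff at x -68, y +43 mm of the charger, for hole 2; this point lies on its axis at the home height of the board's underside by drawing, as far off as the deck is. From 2 mm above home the board presses on the sprung collars; at 0 to 0.3 mm below home, at about 8 N per standoff, the prongs click out over its top. Another mm down is a hard stop. Let go before the click, it stays 2 mm too high
- standoff3 (a point): white snap standoff at x -54, y -43 mm of the charger, for hole 3; this point lies on its axis at the home height of the board's underside by drawing, as far off as the deck is. Pushing midway between two standoffs takes 14 to 18 N for both; if only one clicks, push again nearer to the other. All four at once take more than the board stands. The heads stay standing 8 mm above the board
- hole0 (a point): centre, on the underside, of the board's +x +y hole, 9 mm across, at x +68, y +43 mm of the board
- hole1 (a point): centre, on the underside, of the board's +x -y hole, 9 mm across, at x +68, y -43 mm of the board
- hole2 (a point): centre, on the underside, of the board's -x +y hole, 9 mm across, at x -68, y +43 mm of the board
- hole3 (a point): centre, on the underside, of the board's -x -y hole, 9 mm across, at x -54, y -43 mm of the board
- clip0a (a joint): spring prong of standoff 0: 0 (m) = sprung out, about 0.0018 = squeezed in by the hole's wall. It reads 0 before the board comes and again once the board has clicked past it; readings scatter by some 0.0005
- clip1a (a joint): spring prong of standoff 1: 0 (m) = sprung out, about 0.0018 = squeezed in by the hole's wall. It reads 0 before the board comes and again once the board has clicked past it; readings scatter by some 0.0005
- clip2a (a joint): spring prong of standoff 2: 0 (m) = sprung out, about 0.0018 = squeezed in by the hole's wall. It reads 0 before the board comes and again once the board has clicked past it; readings scatter by some 0.0005
- clip3a (a joint): spring prong of standoff 3: 0 (m) = sprung out, about 0.0018 = squeezed in by the hole's wall. It reads 0 before the board comes and again once the board has clicked past it; readings scatter by some 0.0005
- lens: cracked amber lamp lens, a dome 64 mm across, 24 mm high; origin under its centre; leave it alone
- knob_a: black bakelite switch knob, 38 mm across, 21 mm high, lying on the mat beyond the board; origin under its centre; leave it alone
- knob_b: the second, equal black knob on the mat; leave it alone
- latch: steel battery latch plate, 85 x 36 x 4 mm with an upturned 16 mm end; origin under its centre; leave it alone
- screwdriver: screwdriver lying on the shelf, about 200 mm long along its x; leave it alone
- jelly_tin: small round tin, 64 mm across, 50 mm high; origin under its centre; leave it alone

How it is judged:
At the end, for the whole second after the job is handed in: At every standoff the board's hole sits over it within 4 mm, its underside is home (hole 33.8 to 41.8 mm above the shelf, whatever the mounts' settling) and the prongs have sprung out again over the board (squeezed by less than 0.6 mm); the board is let go and at rest (z of hole0 in the frame of charger between 0.0338 and 0.0418 m and value of joint each of clip0a, clip1a, clip2a, clip3a below 0.0006 m and x of hole0 in the frame of charger between 0.064 and 0.072 m and y of hole0 in the frame of charger between 0.039 and 0.047 m and z of hole1 in the frame of charger between 0.0338 and 0.0418 m and x of hole1 in the frame of charger between 0.064 and 0.072 m and y of hole1 in the frame of charger between -0.047 and -0.039 m and z of hole2 in the frame of charger between 0.0338 and 0.0418 m and x of hole2 in the frame of charger between -0.072 and -0.064 m and y of hole2 in the frame of charger between 0.039 and 0.047 m and z of hole3 in the frame of charger between 0.0338 and 0.0418 m and x of hole3 in the frame of charger between -0.058 and -0.05 m and y of hole3 in the frame of charger between -0.047 and -0.039 m and linear speed of board below 0.02 m/s); the robot touches nothing.
It fails at once if the board is pushed down so hard that it cracks (over 22 N: the deck under it gives by more than 1.3 mm on its mounts) (value of joint deck above 0.0013 m).
It fails at once if a bystander (lens, knob, latch plate, screwdriver or tin) is shifted by more than 20 mm (distance of any of lens, knob_a, knob_b, latch, screwdriver, jelly_tin from where it was at the start of the episode above 0.02 m).
It also fails if it takes over 61 s, if anything falls off the work surface, if the arm or the gripper's body presses on something with over 40 N, if the wrist force passes 120 N, or if a joint passes its speed limit or range.

ROBOT

A 6-joint arm with a two-finger parallel gripper is mounted at the origin on the work surface. World frame = base frame: x ahead of the robot, y to its left, z up, the work surface at z = 0. Lengths are in m, angles in rad, forces in N, time in s.
With the tool pointing down it reaches from about 0.35 to 0.775 m from the base axis. Payload 5.5 kg.
Tool frame: the origin (TCP) lies at the very end of the fingers, on their centre line; the grasp point (between the pads) lies env.pinch_z behind it (env.pinch_z is the distance from the TCP to the grasp point, in m); z points along the fingers, y is the line along which they close (so a half turn about z gives the same grasp; the last joint's range is limited). The gripper opens to 85 mm and grips with 20 to 120 N. Pads are 22 mm wide; open, the fingers measure 114 mm over their backs; the gripper's body (76 mm by 85 mm) begins 54 mm behind the grasp point. The pads swing forward as they close: fully open they stand 13 mm farther back than shut.
Start: joints at [1.036, 0.313, 0.046, 1.304, 0, 1.431], TCP at [0.221, 0.531, 0.231] pointing down, gripper open.
Joint ranges: [-2.76, 2.76], [-0.86, 1.69], [-1.03, 1.26], [-2.2, 2.34], [-1.47, 1.5], [-3.14, 3.14]. Speed limits (rad/s): [2.57, 2.57, 3.14, 3.14, 3.14, 3.14].

INTERFACE

Orientations are given as a unit quaternion [w, x, y, z].
In Python, from workcell import env, eyes gives the robot as it stands.
- The arm moves only by the shell command python3 -m jog 'ROWS' [FORCE]. ROWS is JSON, one flat list of numbers, 7 for each row, row after row: the shift along the world's x, y, z as a fraction of full scale, then the turn, a rotation vector about the world's x, y, z as a fraction of full scale, then the opening, from -1 (shut) to 1 (fully open), so that 0 is half open. A call has 1 to 12 rows; each row is the pose to reach, as a shift and turn from the pose commanded when the call began, turning the shorter way round; what a row does not reach only later rows make up. Full scale, the value 1, is 20 cm for a shift and pi rad for a turn. A row lasts 1/12 s, in which the tool goes at most 41.7 mm and 7.16 degrees, less where a joint would pass 70% of its speed; a pose out of reach is approached as far as the arm can. A call with a number of a shift or a turn outside -1 to 1 is refused whole. A call with a gripper value outside its range is refused whole. The fingers move at their own pace and stop on an object; FORCE is the grip in N (left out, the last holds). Time passes only in rows, so rows that repeat a pose let the fingers close. It gives the time, the measured TCP pose, the force, the opening and the grip force at its end, in the units of the state.
- env.get_state(): the state, without advancing time (a new reading comes with each control period).
- eyes.read_camera(name): name is "scene" or "side" or "wrist"; returns (picture, depth): 420x560x3 uint8, red, green, blue; 420x560 float32, m along the optical axis (not along the pixel's ray), 0 where there is no reading.
- eyes.calibration(name): a dict with "fx", "fy", "cx", "cy" (pixels), "k1" (the pictures are not rectified: a ray, as slopes to the right and down, at radius r is drawn at 1 + k1 r^2 times it, then the intrinsics apply), "R" (3x3) and "t" (3): a world point X has camera coordinates R X + t; the wrist camera has in their place "tool_from_camera" (4x4, takes a point from camera to tool coordinates, whose origin is the TCP and whose axes are the flange's). Camera axes: x right, y down, z forward; pixel columns grow to the right and rows downward; lengths in m; the calibration is good to about 2 mm. A picture is of the moment at which its call begins: read the wrist's pose just before it. calibration takes no time and is no camera call.
- env.hand_in(): hands the job in; it is judged then, once.
The state is a dict: "clock": time; "joint_pos": joint angles; "qvel": joint speeds; "tau": joint torques, N m; "tcp_pos": TCP position; "orientation": TCP orientation; "wrist_force": force on the tool from outside, world axes, zero at the start; "ft_torque": the same for the moment, N m; "finger_gap": finger opening in m; "grip_force": force on a finger pad.
Only numpy, scipy, OpenCV 4.12 (cv2) and the standard library are available. Lean on these libraries where they do the work, as an engineer would, in place of code of your own. Each camera call takes 0.05 s, during which the arm holds its last target. There are 200 camera calls.

## Working session

There is one attempt and no reset: what is moved stays moved. The work goes in short steps, Python scripts to look and compute and a shell command to move; the robot and the scene stay as the last step left them, time stands still between calls to the robot, and variables do not carry over. Pictures are saved under pics/ and viewed, at most 10 in all, crops included, and the job is handed in when it is done.

```bash
mkdir -p pics; ls
cat > h.py <<'E'
import numpy as np,cv2
from workcell import env,eyes
from scipy.spatial.transform import Rotation as Rn
def quatR(q): return Rn.from_quat([q[1],q[2],q[3],q[0]]).as_matrix()
def pose(name,st=None):
    c=eyes.calibration(name)
    if name=="wrist":
        T=np.array(c["tool_from_camera"]);Rt=quatR(st["orientation"]);p=np.array(st["tcp_pos"])
        return c,Rt@T[:3,:3],Rt@T[:3,3]+p
    R=np.array(c["R"]);t=np.array(c["t"]);return c,R.T,-R.T@t
def rays(c,uv):
    uv=np.atleast_2d(np.asarray(uv,float))
    d=np.c_[(uv[:,0]-c["cx"])/c["fx"],(uv[:,1]-c["cy"])/c["fy"]];s=d.copy()
    for _ in range(20): s=d/(1+c["k1"]*(s**2).sum(1,keepdims=True))
    return np.c_[s,np.ones(len(s))]
def onplane(cam,uv,z):
    c,R,o=cam;d=rays(c,uv)@R.T
    return o+d*((z-o[2])/d[:,2])[:,None]
def cloud(cam,dep):
    c,R,o=cam;v,u=np.mgrid[:dep.shape[0],:dep.shape[1]]
    d=rays(c,np.c_[u.ravel(),v.ravel()])
    return ((d*dep.reshape(-1,1))@R.T+o).reshape(dep.shape+(3,))
def proj(cam,X):
    c,R,o=cam;p=(np.atleast_2d(X)-o)@R;s=p[:,:2]/p[:,2:]
    s=s*(1+c["k1"]*(s**2).sum(1,keepdims=True))
    return s*[c["fx"],c["fy"]]+[c["cx"],c["cy"]]
def shot(name,fn=None):
    st=env.get_state();im,dep=eyes.read_camera(name)
    if fn: cv2.imwrite("pics/"+fn,im[:,:,::-1])
    return im,dep,pose(name,st)
E
python3 - <<'E'
from h import *
ims=[]
for n in("scene","side"):
    im,dep,cam=shot(n,n+"0.png");np.savez(n+"0.npz",im=im,dep=dep)
    print(n,cam[2],cam[1][:,2])
im,dep,cam=shot("wrist","wrist0.png")
print(cam[2],cam[1][:,2],env.pinch_z,env.get_state())
E
```

```text
pics
scene [ 1.46184161 -0.61416051  1.03293817] [-0.63727171  0.40358022 -0.65651182]
side [-0.12149131 -1.0577649   0.74092435] [ 0.46433943  0.74387734 -0.48066141]
[0.14825525 0.56108063 0.37311882] [ 0.28415152 -0.119984   -0.95124222] 0.0187 {'clock': 0.15, 'joint_pos': array([ 1.03640991e+00,  3.13795846e-01,  4.52669577e-02,  1.30361144e+00,
       -9.94103997e-06,  1.43122834e+00]), 'qvel': array([ 0.00047539, -0.00192662,  0.00284687, -0.00052669,  0.00033003,
        0.00026969]), 'tau': array([ 2.89340242e-03, -4.81063914e+01,  2.98815894e+01,  1.38782436e-02,
       -1.29262562e-04, -1.12763567e-05]), 'tcp_pos': array([0.22097038, 0.53043992, 0.23064301]), 'orientation': array([-2.17496882e-04,  1.96129475e-01,  9.80577777e-01, -6.35850752e-04]), 'wrist_force': array([-0.5654068 , -0.90881918, -1.07172027]), 'ft_torque': array([ 0.02380964, -0.0431192 ,  0.01068749]), 'grip_force': 0.0, 'finger_gap': 0.08516165079312718}
```

View pics/scene0.png

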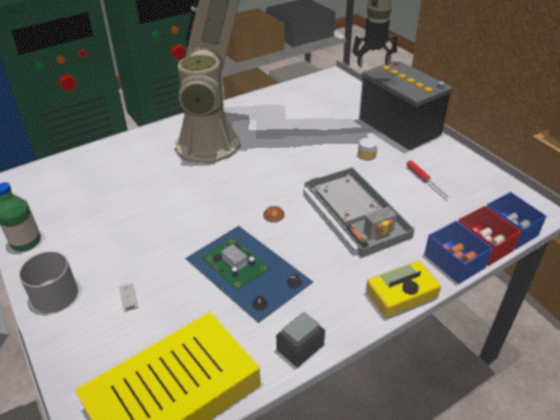

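View pics/side0.png

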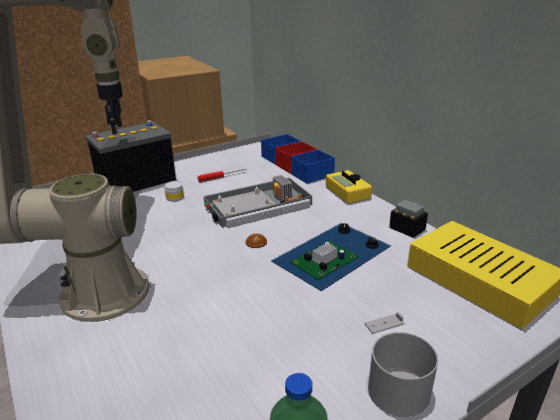

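The scene view shows the board at about (232,262) with its capacitors toward (250,265), and the charger at (358,210) with its transformer at (380,222). The side view shows them at about (322,258) and (258,200).

Run:
```python
from h import *
for n,bb,cb in(("scene",(185,225,315,320),(300,165,415,255)),("side",(270,220,395,290),(200,170,320,225))):
    d=np.load(n+"0.npz");im,dep=d["im"],d["dep"];cam=pose(n);P=cloud(cam,dep)
    hsv=cv2.cvtColor(im,cv2.COLOR_RGB2HSV)
    roi=np.zeros(im.shape[:2],bool);roi[bb[1]:bb[3],bb[0]:bb[2]]=1
    g=roi&(hsv[...,0]>45)&(hsv[...,0]<88)&(hsv[...,1]>90)&(hsv[...,2]>35)
    m=cv2.morphologyEx(g.astype(np.uint8),cv2.MORPH_CLOSE,np.ones((5,5)))
    cs=cv2.findContours(m,cv2.RETR_EXTERNAL,2)[0];c=max(cs,key=cv2.contourArea)[:,0]
    h=cv2.convexHull(c)[:,0]
    w=onplane(cam,h,.005)[:,:2]; r=cv2.minAreaRect((w*1000).astype(np.float32))
    print(n,"board rect",r, "z med",np.median(P[g][:,2]))
    b=roi&(hsv[...,0]>95)&(hsv[...,0]<125)&(hsv[...,1]>100)&(P[...,2]>.012)&(P[...,2]<.04)
    print("caps",P[b].mean(0),b.sum())
    # sink: top
    s=roi&(P[...,2]>.03)&(P[...,2]<.05); print("sink",np.median(P[s],0),s.sum())
    roi[:]=0;roi[cb[1]:cb[3],cb[0]:cb[2]]=1
    q=roi&(P[...,2]>.028)&(P[...,2]<.040); r=cv2.minAreaRect((P[q][:,:2]*1000).astype(np.float32));print("pan rect",r,q.sum())
    t=roi&(P[...,2]>.055)&(P[...,2]<.08);print("transf",np.median(P[t],0),P[t][:,2].max(),t.sum())
    x0,y0,x1,y1=cb;cv2.imwrite(f"pics/{n}_c.png",cv2.resize(im[y0-5:y1+5,x0-5:x1+5,::-1],None,fx=5,fy=5,interpolation=cv2.INTER_CUBIC))
```

```text
scene board rect ((554.3284912109375, -194.961669921875), (160.3892822265625, 110.10227966308594), 8.547590255737305) z med 0.005212366451702755
caps [nan nan nan] 0
sink [ 0.5569965  -0.19619869  0.03525445] 253
pan rect ((569.2496337890625, 199.39346313476562), (199.59092712402344, 339.6002197265625), 83.25016784667969) 855
transf [0.67628138 0.19667076 0.06521612] 0.07240408264873655 368
side board rect ((553.16064453125, -195.62771606445312), (163.02268981933594, 112.43399810791016), 8.175483703613281) z med 0.006864712388748528
caps [ 0.62919075 -0.20402629  0.01954625] 45
sink [ 0.55076813 -0.19952193  0.03737704] 234
pan rect ((582.647216796875, 231.47857666015625), (381.24468994140625, 447.94097900390625), 56.12230682373047) 888
transf [0.66062539 0.19312257 0.06719095] 0.07363431075271132 186<stdin>:13: RuntimeWarning: Mean of empty slice.
  ret = um.true_divide(
```

```bash
python3 -m jog '[0.7,-0.8,0.4,0,0,0.088,1, 0.7,-0.8,0.4,0,0,0.088,1, 0.7,-0.8,0.4,0,0,0.088,1, 0.7,-0.8,0.4,0,0,0.088,1, 0.7,-0.8,0.4,0,0,0.088,1, 0.7,-0.8,0.4,0,0,0.088,1, 0.7,-0.8,0.4,0,0,0.088,1]'
python3 -m jog '[0.6,-0.83,0,0,0,0,1, 0.6,-0.83,0,0,0,0,1, 0.6,-0.83,0,0,0,0,1, 0.6,-0.83,0,0,0,0,1, 0.6,-0.83,0,0,0,0,1, 0.6,-0.83,0,0,0,0,1, 0.6,-0.83,0,0,0,0,1]'
python3 - <<'E'
from h import *
im,dep,cam=shot("wrist","wc.png");np.savez("wc.npz",im=im,dep=dep,R=cam[1],o=cam[2]);print(cam[0],cam[2])
P=cloud(cam,dep)
# predicted charger standoffs overlay check
o=np.array([.517,.2055,0]);a=np.radians(-6.75);R=np.array([[np.cos(a),-np.sin(a)],[np.sin(a),np.cos(a)]])
for x,y in((68,43),(68,-43),(-68,43),(-54,-43)):
    print(proj(cam,np.r_[o[:2]+R@[x/1000,y/1000],.0495]))
E
```

```text
clock: 0.73
tcp_pos: [0.3644, 0.3684, 0.3132]
orientation: [0.002, 0.062, 0.998, 0.001]
wrist_force: [0.6, 0.3, 0.1]
finger_gap: 0.0854
grip_force: 0.0
clock: 1.32
tcp_pos: [0.4818, 0.2036, 0.3104]
orientation: [-0.001, 0.061, 0.998, -0.0]
wrist_force: [-0.1, 0.1, -0.2]
finger_gap: 0.0858
grip_force: 0.0
{'fx': 375.1973590384465, 'fy': 375.1973590384465, 'cx': 275.4814495025219, 'cy': 204.05420728458267, 'k1': -0.04258460980734095, 'tool_from_camera': array([[ 9.53336442e-04, -9.51199949e-01, -3.08573731e-01,
         7.88827605e-02],
       [ 9.99999462e-01,  1.03273828e-03, -9.39959070e-05,
         1.44538960e-04],
       [ 4.08084805e-04, -3.08573475e-01,  9.51200423e-01,
        -1.42601405e-01],
       [ 0.00000000e+00,  0.00000000e+00,  0.00000000e+00,
         1.00000000e+00]])} [0.40372846 0.21329955 0.45310507]
[[317.58691409 245.48247194]]
[[244.28756224 245.70047021]]
[[321.51332595 128.03590832]]
[[241.02961963 141.45369081]]
```

View pics/wc.png

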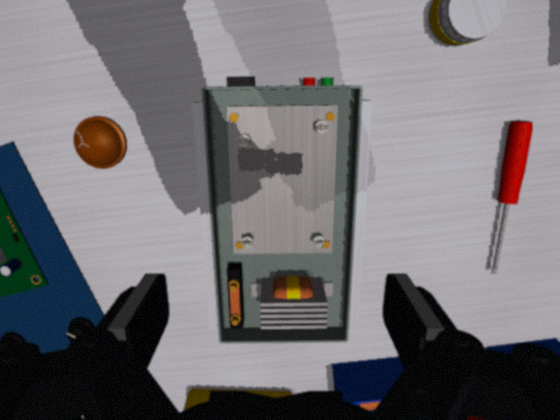

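The wrist view shows the transformer at the image bottom (+x) and the standoffs near (319,240), (247,240), (321,126) and (246,138). I'll refine these.

Run:
```python
from h import *
d=np.load("wc.npz");im=d["im"]
t=[cv2.resize(im[y-18:y+18,x-18:x+18,::-1],None,fx=8,fy=8,interpolation=cv2.INTER_CUBIC) for x,y in((319,240),(247,240),(321,126),(246,138))]
cv2.imwrite("pics/tips.png",np.vstack([np.hstack(t[:2]),np.hstack(t[2:])]))
# heights from depth near tips
P=cloud((eyes.calibration("wrist"),d["R"],d["o"]),d["dep"])
for x,y in((319,240),(247,240),(321,126),(246,138)):
    w=P[y-10:y+11,x-10:x+11].reshape(-1,3);w=w[np.isfinite(w[:,2])]
    print(np.percentile(w[:,2],[5,50,95,99,100]),w[w[:,2]>w[:,2].max()-.006].mean(0))
f=P[90:100,240:340].reshape(-1,3)
print("deck z",np.median(P[180:230,250:320,2]))
```

```text
[0.02148632 0.0234557  0.04459075 0.04690977 0.04711911] [0.58954796 0.242101   0.04473699]
[0.02178063 0.0235887  0.04505604 0.04770488 0.45310507] [0.40372846 0.21329955 0.45310507]
[0.02143256 0.02321396 0.04445445 0.04676463 0.45310507] [0.40372846 0.21329955 0.45310507]
[0.02139802 0.0231601  0.04443822 0.04697409 0.04780252] [0.45915161 0.1705403  0.04488147]
deck z 0.022758575214878923
```

View pics/tips.png

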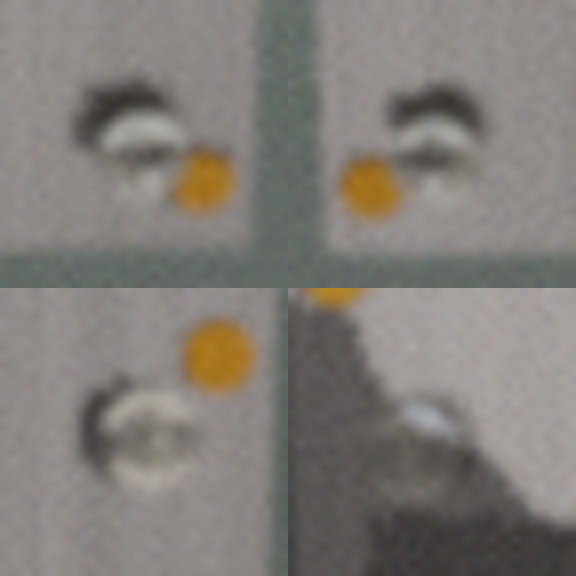

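```bash
cat >> h.py <<'E'
def fit(A,B): # rigid 2D A->B
    A=np.array(A);B=np.array(B);a=A.mean(0);b=B.mean(0);H=(A-a).T@(B-b)
    th=np.arctan2(H[0,1]-H[1,0],H[0,0]+H[1,1]);R=np.array([[np.cos(th),-np.sin(th)],[np.sin(th),np.cos(th)]])
    t=b-R@a;return th,t,(A@R.T+t-B)*1000
L=np.array([[68,43],[68,-43],[-68,43],[-54,-43]])/1000
E
python3 - <<'E'
from h import *
d=np.load("wc.npz");im=d["im"]
P=cloud((eyes.calibration("wrist"),d["R"],d["o"]),d["dep"])
for lo in(.036,.040,.043):
    B=[]
    for x,y in((319,240),(247,240),(321,126),(246,138)):
        w=P[y-10:y+11,x-10:x+11].reshape(-1,3);w=w[(w[:,2]>lo)&(w[:,2]<.053)];B.append(w.mean(0))
    B=np.array(B);th,t,r=fit(L,B[:,:2]);print(lo,np.degrees(th),t,r.round(1).tolist(),B[:,2])
# pan edges: rim in charger frame
c,s=np.cos(th),np.sin(th)
q=(P[...,2]>.030)&(P[...,2]<.038);Q=(P[q][:,:2]-t)@np.array([[c,-s],[s,c]])
k=(abs(Q[:,1])<.11)&(Q[:,0]>-.13)&(Q[:,0]<.23);print(np.percentile(Q[k],[1,5,95,99],axis=0))
E
```

```text
0.036 -6.306782692535861 [0.51677654 0.20714583] [[0.5, 0.4], [0.4, -0.5], [-0.5, 0.3], [-0.4, -0.2]] [0.04091769 0.04073121 0.04012283 0.0402863 ]
0.04 -6.367617981344837 [0.51735481 0.20717534] [[0.2, 0.2], [0.0, -0.2], [-0.1, 0.3], [-0.1, -0.3]] [0.0443558  0.04441569 0.04422625 0.04444352]
0.043 -6.40583149355249 [0.5173978  0.20713141] [[0.0, 0.1], [0.1, -0.1], [0.0, 0.0], [-0.1, -0.0]] [0.04551198 0.04553886 0.04525256 0.04519214]
[[-0.11166982 -0.08654719]
 [-0.11078599 -0.08590915]
 [ 0.21497853  0.08609335]
 [ 0.21655562  0.08676602]]
```

```bash
python3 -m jog '[0,-1,0,0,0,0.04,1, 0,-1,0,0,0,0.04,1, 0,-1,0,0,0,0.04,1, 0,-1,0,0,0,0.04,1, 0,-1,0,0,0,0.04,1]'
python3 -m jog '[0.05,-0.99,-0.3,0,0,0.045,1, 0.05,-0.99,-0.3,0,0,0.045,1, 0.05,-0.99,-0.3,0,0,0.045,1, 0.05,-0.99,-0.3,0,0,0.045,1, 0.05,-0.99,-0.3,0,0,0.045,1, 0.05,-0.99,-0.3,0,0,0.045,1, 0.05,-0.99,-0.3,0,0,0.045,1]'
python3 - <<'E'
from h import *
im,dep,cam=shot("wrist","wb.png");np.savez("wb.npz",im=im,dep=dep,R=cam[1],o=cam[2])
P=cloud(cam,dep);hsv=cv2.cvtColor(im,cv2.COLOR_RGB2HSV)
g=(hsv[...,0]>45)&(hsv[...,0]<88)&(hsv[...,1]>90)&(hsv[...,2]>35)&(P[...,2]<.02)&(abs(P[...,0]-.554)<.12)&(abs(P[...,1]+.195)<.1)
m=cv2.morphologyEx(g.astype(np.uint8),cv2.MORPH_CLOSE,np.ones((5,5)))
c=max(cv2.findContours(m,cv2.RETR_EXTERNAL,2)[0],key=cv2.contourArea)
w=onplane(cam,cv2.convexHull(c)[:,0],.0045)[:,:2];r=cv2.minAreaRect((w*1000).astype(np.float32));print(r,np.median(P[g][:,2]))
s=(P[...,2]>.033)&(P[...,2]<.045)&(abs(P[...,0]-.554)<.05)&(abs(P[...,1]+.195)<.05)
print("sink",cv2.minAreaRect((P[s][:,:2]*1000).astype(np.float32)),P[s].mean(0))
b=(hsv[...,0]>95)&(hsv[...,0]<125)&(hsv[...,1]>100)&(P[...,2]>.012)&(P[...,2]<.03);print("caps",P[b].mean(0) if b.any() else 0)
E
```

```text
clock: 1.78
tcp_pos: [0.4803, 0.0051, 0.3114]
orientation: [0.0, -0.005, 1.0, 0.0]
wrist_force: [0.4, 0.0, 0.2]
finger_gap: 0.0857
grip_force: 0.0
clock: 2.37
tcp_pos: [0.4909, -0.1931, 0.2499]
orientation: [-0.001, -0.074, 0.997, 0.001]
wrist_force: [0.1, -0.4, -0.1]
finger_gap: 0.0856
grip_force: 0.0
((553.4811401367188, -195.6759490966797), (160.9259796142578, 110.46768951416016), 8.378662109375) 0.006166856037016638
sink ((553.4913940429688, -195.75732421875), (60.54254150390625, 35.85559844970703), 8.701434135437012) [ 0.55230963 -0.19611799  0.03794701]
caps [ 0.62753628 -0.17030337  0.02065734]
```

View pics/wb.png

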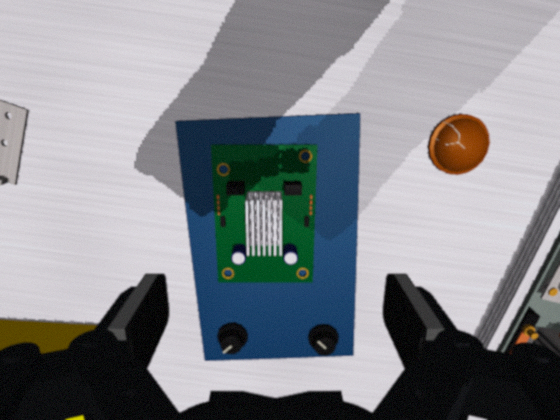

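The board's capacitor end points +x, at (0.5535,-0.1957) with yaw 8.4°. I'm descending on the sink.

```bash
python3 -m jog '[0.313,-0.013,-0.3,0,0,0,1, 0.313,-0.013,-0.5,0,0,0,1, 0.313,-0.013,-0.7,0,0,0,1, 0.313,-0.013,-0.9,0,0,0,1, 0.313,-0.013,-0.9,0,0,0,1, 0.313,-0.013,-0.9,0,0,0,1, 0.313,-0.013,-0.9,0,0,0,1]'
python3 -m jog '[0,0,-0.15,0,0,0,1, 0,0,-0.29,0,0,0,1, 0,0,-0.29,0,0,0,1, 0,0,-0.29,0,0,0,0, 0,0,-0.29,0,0,0,-0.6, 0,0,-0.29,0,0,0,-0.6, 0,0,-0.29,0,0,0,-0.6, 0,0,-0.29,0,0,0,-0.6, 0,0,-0.29,0,0,0,-0.6, 0,0,-0.29,0,0,0,-0.6]' 40
```

```text
clock: 3.0
tcp_pos: [0.553, -0.1926, 0.0708]
orientation: [-0.002, -0.076, 0.997, 0.001]
wrist_force: [-0.3, -0.1, 0.5]
finger_gap: 0.0853
grip_force: 0.0
clock: 3.83
tcp_pos: [0.5554, -0.1964, 0.0158]
orientation: [0.002, -0.074, 0.997, -0.001]
wrist_force: [-0.8, 0.1, 6.4]
finger_gap: 0.0355
grip_force: 41.9
```

```bash
python3 -m jog '[0,0,0.1,0,0,0,-1, 0,0,0.25,0,0,0,-1, 0,0,0.45,0,0,0,-1, 0,0,0.65,0,0,0,-1, 0,0,0.65,0,0,0,-1, 0,0,0.65,0,0,0,-1]' 60
python3 -m jog '[-0.1,0.2,0,0,0,-0.02,-1, -0.1,0.4,0,0,0,-0.04,-1, -0.1,0.6,0,0,0,-0.04,-1, -0.1,0.8,0,0,0,-0.04,-1, -0.1,1,0,0,0,-0.04,-1, -0.1,1,0,0,0,-0.04,-1]'
python3 -m jog '[-0.1,0.2,0,0,0,-0.02,-1, -0.1,0.4,0,0,0,-0.042,-1, -0.1,0.6,0,0,0,-0.042,-1, -0.1,0.8,0,0,0,-0.042,-1, -0.1,1,0,0,0,-0.042,-1, -0.1,1,0,0,0,-0.042,-1, -0.1,1,0,0,0,-0.042,-1]'
python3 - <<'E'
from h import *
im,dep,cam=shot("wrist","wh.png");np.savez("wh.npz",im=im,dep=dep,R=cam[1],o=cam[2])
st=env.get_state();p=st["tcp_pos"];print(p,st["orientation"],st["wrist_force"],st["finger_gap"])
P=cloud(cam,dep);hsv=cv2.cvtColor(im,cv2.COLOR_RGB2HSV)
g=(hsv[...,0]>45)&(hsv[...,0]<88)&(hsv[...,1]>90)&(hsv[...,2]>35)&(abs(P[...,2]-p[2]+.01)<.02)&(abs(P[...,0]-p[0])<.12)&(abs(P[...,1]-p[1])<.1)
z=np.median(P[g][:,2]);print("top z",z,np.linalg.lstsq(np.c_[P[g][:,:2]-p[:2],np.ones(g.sum())],P[g][:,2],rcond=None)[0])
m=cv2.morphologyEx(g.astype(np.uint8),cv2.MORPH_CLOSE,np.ones((5,5)))
c=max(cv2.findContours(m,cv2.RETR_EXTERNAL,2)[0],key=cv2.contourArea)
w=onplane(cam,cv2.convexHull(c)[:,0],z)[:,:2];print(cv2.minAreaRect((w*1000).astype(np.float32)))
E
```

```text
clock: 4.33
tcp_pos: [0.5558, -0.1969, 0.1469]
orientation: [0.003, -0.074, 0.997, -0.002]
wrist_force: [0.0, 0.4, -3.8]
finger_gap: 0.0347
grip_force: 63.1
clock: 4.83
tcp_pos: [0.531, 0.011, 0.1414]
orientation: [-0.002, -0.015, 1.0, 0.002]
wrist_force: [0.7, -0.7, -2.9]
finger_gap: 0.035
grip_force: 63.1
clock: 5.42
tcp_pos: [0.5121, 0.2058, 0.1414]
orientation: [-0.002, 0.052, 0.999, -0.001]
wrist_force: [-0.3, -0.8, -3.1]
finger_gap: 0.035
grip_force: 63.3
[0.51231457 0.20443903 0.14150748] [-1.62459364e-03  5.33150172e-02  9.98576152e-01 -7.33630704e-04] [-0.48893636  0.16580937 -3.50748867] 0.034861662342525024
top z 0.13166936260676246 [-0.00547244  0.00125803  0.13153637]
((486.7572021484375, 208.67044067382812), (109.32357025146484, 113.18284606933594), 84.07510375976562)
```

View pics/wh.png

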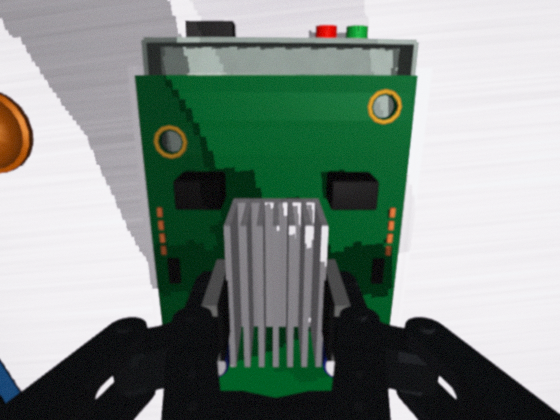

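The held board hangs level. Its relay-end holes show at (385,106) and (171,142), so I'll locate the board from those rings and its back edge.

```bash
cat >> h.py <<'E'
def rings(im,cam,z,guess):
    hsv=cv2.cvtColor(im,cv2.COLOR_RGB2HSV);o=[];uv=[]
    for x,y in guess:
        r=28;s=hsv[y-r:y+r,x-r:x+r];m=((s[...,0]>12)&(s[...,0]<28)&(s[...,1]>110)).astype(np.uint8)
        c=max(cv2.findContours(cv2.morphologyEx(m,cv2.MORPH_CLOSE,np.ones((3,3))),0,2)[0],key=cv2.contourArea)
        e=cv2.minEnclosingCircle(c);e=(e[0][0]+x-r,e[0][1]+y-r);uv.append(e);o.append(onplane(cam,[e],z)[0,:2])
    return np.array(o),uv
E
python3 - <<'E'
from h import *
d=np.load("wh.npz");cam=(eyes.calibration("wrist"),d["R"],d["o"]);im=d["im"]
H,uv=rings(im,cam,.1317,[(385,106),(171,142)]);print(uv,H,np.linalg.norm(H[0]-H[1]))
th,t,r=fit(L[2:],H);print(np.degrees(th),t,r)
th=-6.4;c,s=np.cos(np.radians(th)),np.sin(np.radians(th));T=np.array([.5174,.2071])
print("need shift", T-t)
st=env.get_state();print(np.degrees(Rn.from_quat(np.roll(st["orientation"],-1)).as_euler("ZYX")))
E
```

```text
[(384.0, 106.0), (169.69149017333984, 141.69149017333984)] [[0.446637   0.25599649]
 [0.45183305 0.16892249]] 0.08722889781087706
-5.831095990805807 [0.5099194  0.20626212] [[ 0.00288351 -0.04832112]
 [-0.00288351  0.04832112]]
need shift [0.0074806  0.00083788]
[ 173.88749267   -0.18141787 -179.90612593]
```

```bash
python3 -m jog '[0.037,0.004,-0.1,0,0,-0.0032,-1, 0.037,0.004,-0.2,0,0,-0.0032,-1, 0.037,0.004,-0.27,0,0,-0.0032,-1, 0.037,0.004,-0.34,0,0,-0.0032,-1, 0.037,0.004,-0.34,0,0,-0.0032,-1, 0.037,0.004,-0.34,0,0,-0.0032,-1, 0.037,0.004,-0.34,0,0,-0.0032,-1, 0.037,0.004,-0.34,0,0,-0.0032,-1]'
cat > meas.py <<'E'
from h import *
im,dep,cam=shot("wrist","wh2.png");p=env.get_state()["tcp_pos"]
P=cloud(cam,dep);hsv=cv2.cvtColor(im,cv2.COLOR_RGB2HSV)
g=(hsv[...,0]>45)&(hsv[...,0]<88)&(hsv[...,1]>90)&(hsv[...,2]>35)&(abs(P[...,2]-p[2]+.01)<.015)
z=np.median(P[g][:,2]);A=np.linalg.lstsq(np.c_[P[g][:,:2]-p[:2],np.ones(g.sum())],P[g][:,2],rcond=None)[0]
H,uv=rings(im,cam,z,[(384,106),(170,142)]);th,t,r=fit(L[2:],H)
print("tcp",p,"z",z,A,"yaw",np.degrees(th),"err",T-t if 0 else np.array([.5174,.2071])-t,"dist",np.linalg.norm(H[0]-H[1]))
E
python3 meas.py
```

```text
clock: 6.13
tcp_pos: [0.5221, 0.2045, 0.0763]
orientation: [0.001, 0.06, 0.998, 0.0]
wrist_force: [-0.3, 0.4, -2.6]
finger_gap: 0.0349
grip_force: 63.2
tcp [0.52212608 0.20470426 0.07646919] z 0.06647036976109522 [-0.00062993  0.00200551  0.06645533] yaw -6.7325746614740725 err [-0.00251775  0.00215037] dist 0.0871729754232276
```

```bash
python3 -m jog '[-0.012,0.01,0,0,0,0.0018,-1, -0.012,0.01,0,0,0,0.0018,-1, -0.012,0.01,0,0,0,0.0018,-1, -0.012,0.01,0,0,0,0.0018,-1]'; for i in 1 2 3; do python3 meas.py; done
```

```text
clock: 6.52
tcp_pos: [0.5188, 0.2072, 0.0756]
orientation: [0.0, 0.056, 0.998, 0.0]
wrist_force: [0.4, -0.7, -4.1]
finger_gap: 0.035
grip_force: 63.2
tcp [0.51881367 0.20718697 0.07551459] z 0.06578322633727635 [-0.00174356  0.00156187  0.06572719] yaw -6.470304402628969 err [ 0.0006383  -0.00049002] dist 0.08737198714166769
tcp [0.51878993 0.20712192 0.07544094] z 0.065676942253824 [-0.00183382  0.00163976  0.06562167] yaw -6.327805183877224 err [ 0.00073912 -0.00054813] dist 0.08719620859575881
tcp [0.51879832 0.20706633 0.07539273] z 0.06560012539543766 [-0.00199267  0.00179299  0.06554096] yaw -6.365293341270798 err [ 0.00079095 -0.00042911] dist 0.08723477865842272
```

```bash
python3 -m jog '[0.003,-0.002,-0.02,0,0,0,-1, 0.003,-0.002,-0.04,0,0,0,-1, 0.003,-0.002,-0.06,0,0,0,-1, 0.003,-0.002,-0.06,0,0,0,-1, 0.003,-0.002,-0.06,0,0,0,-1]'; python3 meas.py
python3 -m jog '[0,0,-0.005,0,0,0,-1, 0,0,-0.01,0,0,0,-1, 0,0,-0.01,0,0,0,-1]'
```

```text
clock: 7.08
tcp_pos: [0.5189, 0.2065, 0.0627]
orientation: [-0.001, 0.057, 0.998, -0.0]
wrist_force: [-0.5, -0.5, -2.8]
finger_gap: 0.0349
grip_force: 63.2
tcp [0.5191399  0.20654752 0.0629804 ] z 0.05289797070671998 [-0.00343747  0.00147479  0.05279513] yaw -6.3462090726352 err [0.00069909 0.00018087] dist 0.08722029246078213
clock: 7.38
tcp_pos: [0.5193, 0.2066, 0.0612]
orientation: [-0.0, 0.057, 0.998, 0.0]
wrist_force: [0.0, -0.3, -2.5]
finger_gap: 0.0349
grip_force: 63.2
```

```bash
for i in 1 2 3; do python3 -m jog '[0.001,0,-0.003,0,0,0,-1, 0.001,0,-0.006,0,0,0,-1, 0.001,0,-0.006,0,0,0,-1]'|egrep 'tcp|wrist'; done
```

```text
tcp_pos: [0.5195, 0.2066, 0.06]
wrist_force: [0.1, -0.1, -3.4]
tcp_pos: [0.5197, 0.2066, 0.0588]
wrist_force: [-0.2, 0.0, -3.4]
tcp_pos: [0.5199, 0.2066, 0.0576]
wrist_force: [-0.4, -0.8, -2.4]
```

```bash
python3 -m jog '[0,0,-0.003,0,0,0,-1, 0,0,-0.005,0,0,0,-1, 0,0,-0.005,0,0,0,-1]'|egrep 'tcp|wrist'; python3 meas.py
```

```text
tcp_pos: [0.52, 0.2067, 0.0567]
wrist_force: [0.1, 0.1, -2.4]
tcp [0.51999981 0.20664106 0.05673811] z 0.04685599098471638 [-0.00196522  0.00165092  0.04679549] yaw -6.340856636314488 err [-4.19920055e-04 -1.67728080e-05] dist 0.08720663455936699
```

```bash
python3 -m jog '[0,0,-0.003,0,0,0,-1, 0,0,-0.005,0,0,0,-1, 0,0,-0.005,0,0,0,-1]'|egrep 'tcp|wrist'; python3 -c "
from workcell import env;print(env.get_state())"
```

```text
tcp_pos: [0.5201, 0.2067, 0.056]
wrist_force: [-1.3, -0.2, -1.0]
{'clock': 8.6833, 'joint_pos': array([ 2.34757679e-01,  3.97201645e-01, -2.83891515e-01,  8.89265113e-01,
        2.31193623e-04,  3.47942113e-01]), 'qvel': array([ 0.00094461,  0.00018373, -0.00017373,  0.00087318, -0.00094194,
        0.0005074 ]), 'tau': array([ -0.40927973, -48.74592304,  26.23800516,  -0.27544037,
        -0.13891972,   0.05542616]), 'tcp_pos': array([0.52009359, 0.20671708, 0.05598946]), 'orientation': array([1.76592264e-04, 5.65619867e-02, 9.98399059e-01, 1.73639845e-04]), 'wrist_force': array([-1.30192465, -0.17754813, -1.0215723 ]), 'ft_torque': array([0.05076762, 0.13603379, 0.05189513]), 'grip_force': 63.54874134063721, 'finger_gap': 0.03465039206420879}
```

```bash
python3 -m jog '[0,0,-0.002,0,0,0,-1, 0,0,-0.004,0,0,0,-1, 0,0,-0.004,0,0,0,-1]'|egrep 'tcp|wrist'; python3 meas.py
```

```text
tcp_pos: [0.5202, 0.2067, 0.0554]
wrist_force: [-1.9, 0.8, 3.5]
tcp [0.52016076 0.20670382 0.05543774] z 0.04561304659256048 [-0.00162796  0.00172009  0.04556738] yaw -6.337138580137459 err [-6.02745301e-04 -8.71569018e-05] dist 0.08718224709475224
```

```bash
python3 -m jog '[0,0,0.003,0,0,0,0.2, 0,0,0.003,0,0,0,0.6, 0,0,0.003,0,0,0,0.6, 0,0,0.003,0,0,0,0.6, 0,0,0.003,0,0,0,0.6, 0,0,0.1,0,0,0,0.6, 0,0,0.3,0,0,0,0.6, 0,0,0.5,0,0,0,0.6, 0,0,0.7,0,0,0,0.6, 0,0,0.7,0,0,0,0.6]'
python3 - <<'E'
from h import *
im,dep,cam=shot("wrist","wr.png");np.savez("wr.npz",im=im,dep=dep,R=cam[1],o=cam[2])
P=cloud(cam,dep)
T=np.array([.5174,.2071]);a=np.radians(-6.4);R=np.array([[np.cos(a),-np.sin(a)],[np.sin(a),np.cos(a)]])
print(proj(cam,np.c_[L@R.T+T,np.full(4,.0455)]))
for q in([68,0],[-61,0],[68,-30],[-68,20],[0,-48],[0,48]):
    u=proj(cam,np.r_[T+R@(np.array(q)/1000),.0455])[0].round().astype(int);print(q,u,np.median(P[u[1]-2:u[1]+3,u[0]-2:u[0]+3,2]) if 0<u[1]<417 and 0<u[0]<557 else None)
E
```

```text
clock: 9.82
tcp_pos: [0.5241, 0.2076, 0.2034]
orientation: [0.006, 0.057, 0.998, 0.002]
wrist_force: [1.6, 0.1, 0.4]
finger_gap: 0.0687
grip_force: 0.0
[[322.06218452 247.81785037]
 [224.18789689 248.03890689]
 [328.85230992  86.05349611]
 [217.33632982 104.91674074]]
[68, 0] [273 248] 0.0461182127687102
[-61, 0] [273  95] 0.04576827315042209
[68, -30] [239 248] 0.04611050443520032
[-68, 20] [299  86] 0.045674201114643875
[0, -48] [214 173] 0.04662259381419942
[0, 48] [331 172] 0.04716333118131505
```

View pics/wr.png

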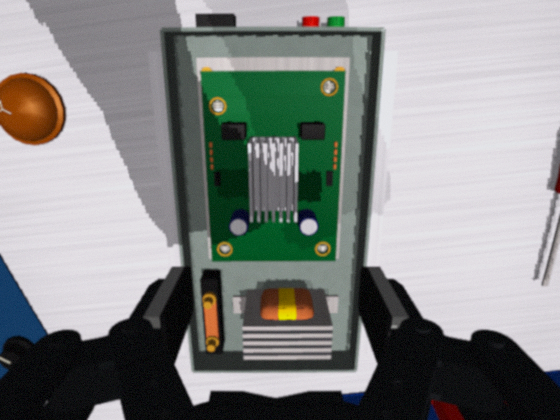

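All four heads stand in their holes ((322,248), (224,248), (329,86), (218,105)) and the board is level at about 46 mm. I'll close the fingers and go above end_a.

```bash
python3 -m jog '[0.2,-0.02,0,0,0,0,-1, 0.325,-0.036,-0.1,0,0,0,-1, 0.325,-0.036,-0.25,0,0,0,-1, 0.325,-0.036,-0.4,0,0,0,-1, 0.325,-0.036,-0.55,0,0,0,-1, 0.325,-0.036,-0.66,0,0,0,-1, 0.325,-0.036,-0.66,0,0,0,-1, 0.325,-0.036,-0.66,0,0,0,-1, 0.325,-0.036,-0.66,0,0,0,-1, 0.325,-0.036,-0.66,0,0,0,-1, 0.325,-0.036,-0.66,0,0,0,-1]' 60; python3 -c "
from workcell import env;print(env.get_state()['wrist_force'])"
```

```text
clock: 10.78
tcp_pos: [0.5864, 0.1997, 0.065]
orientation: [0.002, 0.057, 0.998, 0.0]
wrist_force: [-0.1, -0.4, 0.6]
finger_gap: -0.0001
grip_force: 0.0
[-0.10500329 -0.37997208  0.59319201]
```

```bash
python3 -m jog '[-0.006,0,-0.03,0,0,0,-1, -0.006,0,-0.06,0,0,0,-1, -0.006,0,-0.08,0,0,0,-1, -0.006,0,-0.08,0,0,0,-1, -0.006,0,-0.08,0,0,0,-1]'|egrep 'tcp|wrist'
python3 -m jog '[0,0,-0.005,0,0,0,-1, 0,0,-0.005,0,0,0,-1, 0,0,-0.005,0,0,0,-1]'|egrep 'tcp|wrist'
```

```text
tcp_pos: [0.5833, 0.1993, 0.0464]
wrist_force: [-0.0, -0.3, 0.4]
tcp_pos: [0.5838, 0.1994, 0.046]
wrist_force: [-0.5, 0.1, 0.5]
```

```bash
python3 -m jog '[0,0,-0.003,0,0,0,-1, 0,0,-0.005,0,0,0,-1, 0,0,-0.005,0,0,0,-1]'|egrep 'tcp|wrist'
python3 -m jog '[0,0,-0.003,0,0,0,-1, 0,0,-0.005,0,0,0,-1, 0,0,-0.005,0,0,0,-1]'|egrep 'tcp|wrist'
```

```text
tcp_pos: [0.584, 0.1995, 0.0452]
wrist_force: [-0.6, -1.1, 2.7]
tcp_pos: [0.5842, 0.1995, 0.0446]
wrist_force: [-0.7, -0.1, 6.3]
```

```bash
python3 -m jog '[0,0,-0.003,0,0,0,-1, 0,0,-0.005,0,0,0,-1, 0,0,-0.005,0,0,0,-1]'|egrep 'tcp|wrist'
```

```text
tcp_pos: [0.5838, 0.1994, 0.043]
wrist_force: [0.2, -0.1, 0.2]
```

```bash
python3 -m jog '[0,0,-0.003,0,0,0,-1, 0,0,-0.004,0,0,0,-1, 0,0,-0.004,0,0,0,-1]'|egrep 'tcp|wrist'
```

```text
tcp_pos: [0.5835, 0.1993, 0.0416]
wrist_force: [-0.6, 0.5, -0.6]
```

```bash
python3 -m jog '[0,0,-0.003,0,0,0,-1, 0,0,-0.004,0,0,0,-1, 0,0,-0.004,0,0,0,-1]'|egrep 'tcp|wrist'
```

```text
tcp_pos: [0.5837, 0.1994, 0.0411]
wrist_force: [-0.4, 0.5, 0.0]
```

```bash
cat > tilt.py <<'E'
from h import *
im,dep,cam=shot("wrist","wt.png");P=cloud(cam,dep);hsv=cv2.cvtColor(im,cv2.COLOR_RGB2HSV)
T=np.array([.5174,.2071]);a=np.radians(-6.4);R=np.array([[np.cos(a),-np.sin(a)],[np.sin(a),np.cos(a)]])
Q=P.copy();Q[...,:2]=(P[...,:2]-T)@R
g=(hsv[...,0]>45)&(hsv[...,0]<88)&(hsv[...,1]>110)&(hsv[...,2]>35)&(P[...,2]<.055)&(P[...,2]>.03)&(abs(Q[...,0])<.079)&(abs(Q[...,1])<.054)
q=Q[g];A=np.c_[q[:,:2],np.ones(len(q))];s,_,_,_=np.linalg.lstsq(A,q[:,2],rcond=None)
k=abs(q[:,2]-A@s)<.003;s=np.linalg.lstsq(A[k],q[k,2],rcond=None)[0]
print("x range",np.percentile(q[:,0],[1,99]),"y",np.percentile(q[:,1],[1,99]),"top z at holes mm",(np.c_[L,np.ones(4)]@s*1000).round(2), "n",k.sum())
st=env.get_state();print(st["tcp_pos"],st["wrist_force"])
E
python3 tilt.py
```

```text
x range [-0.03839802  0.07757091] y [-0.05341666  0.05344344] top z at holes mm [40.58 40.76 45.8  45.44] n 45396
[0.58374517 0.1993899  0.04120555] [-0.31240645  0.33272208 -0.81831932]
```

View pics/wt.png

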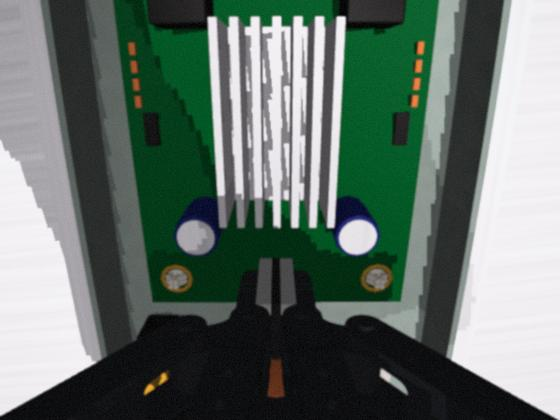

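The capacitor end has passed the prongs and sits on the collars (about 40.7 mm, relay end 45.6 mm). I'll keep pressing in small steps.

```bash
python3 -m jog '[0,0,-0.003,0,0,0,-1, 0,0,-0.005,0,0,0,-1, 0,0,-0.005,0,0,0,-1]'|egrep 'tcp|wrist'
```

```text
tcp_pos: [0.5839, 0.1994, 0.0406]
wrist_force: [-1.1, 0.0, 2.1]
```

```bash
python3 -m jog '[0,0,-0.003,0,0,0,-1, 0,0,-0.004,0,0,0,-1, 0,0,-0.004,0,0,0,-1]'|egrep 'tcp|wrist'
```

```text
tcp_pos: [0.584, 0.1994, 0.0402]
wrist_force: [-2.2, -1.6, 6.1]
```

```bash
python3 -m jog '[0,0,-0.003,0,0,0,-1, 0,0,-0.004,0,0,0,-1, 0,0,-0.004,0,0,0,-1]'|egrep 'tcp|wrist'
```

```text
tcp_pos: [0.584, 0.1994, 0.0397]
wrist_force: [-1.7, -0.8, 6.7]
```

```bash
python3 -m jog '[0,0,-0.002,0,0,0,-1, 0,0,-0.004,0,0,0,-1, 0,0,-0.004,0,0,0,-1]'|egrep 'tcp|wrist'
```

```text
tcp_pos: [0.5841, 0.1994, 0.0392]
wrist_force: [-1.6, -0.3, 9.3]
```

```bash
python3 -m jog '[0,0,-0.002,0,0,0,-1, 0,0,-0.004,0,0,0,-1, 0,0,-0.004,0,0,0,-1]'|egrep 'tcp|wrist'
```

```text
tcp_pos: [0.5841, 0.1995, 0.0385]
wrist_force: [-3.5, -0.2, 9.7]
```

```bash
python3 -m jog '[0,0,-0.002,0,0,0,-1, 0,0,-0.003,0,0,0,-1, 0,0,-0.003,0,0,0,-1]'|egrep 'tcp|wrist'
```

```text
tcp_pos: [0.5841, 0.1994, 0.038]
wrist_force: [-3.1, -1.3, 10.1]
```

```bash
python3 -m jog '[0,0,-0.002,0,0,0,-1, 0,0,-0.003,0,0,0,-1, 0,0,-0.003,0,0,0,-1]'|egrep 'tcp|wrist'
```

```text
tcp_pos: [0.5842, 0.1995, 0.0377]
wrist_force: [-4.1, 0.1, 12.1]
```

```bash
python3 -m jog '[0,0,-0.002,0,0,0,-1, 0,0,-0.003,0,0,0,-1, 0,0,-0.003,0,0,0,-1]'|egrep 'tcp|wrist'
```

```text
tcp_pos: [0.5842, 0.1995, 0.0374]
wrist_force: [-3.6, -2.0, 13.5]
```

```bash
python3 -m jog '[0,0,-0.002,0,0,0,-1, 0,0,-0.003,0,0,0,-1, 0,0,-0.003,0,0,0,-1]'|egrep 'tcp|wrist'; python3 -c "
from workcell import env;print(env.get_state()['wrist_force'])"
```

```text
tcp_pos: [0.5842, 0.1995, 0.037]
wrist_force: [-4.5, -2.0, 16.4]
[-4.45543075 -1.98812404 16.40097769]
```

```bash
python3 -m jog '[0,0,-0.001,0,0,0,-1, 0,0,-0.002,0,0,0,-1, 0,0,-0.002,0,0,0,-1]'|egrep 'tcp|wrist'; python3 tilt.py
```

```text
tcp_pos: [0.5843, 0.1995, 0.0368]
wrist_force: [-5.1, -1.8, 16.2]
x range [-0.03721947  0.0774586 ] y [-0.05342149  0.05343959] top z at holes mm [36.34 36.79 45.51 45.01] n 45207
[0.58428959 0.19947779 0.03685652] [-4.22885504 -1.81313035 16.04231055]
```

```bash
python3 -m jog '[0,0,-0.001,0,0,0,-1, 0,0,-0.002,0,0,0,-1, 0,0,-0.002,0,0,0,-1]'|egrep 'tcp|wrist'
```

```text
tcp_pos: [0.5843, 0.1995, 0.0366]
wrist_force: [-4.5, -1.7, 15.9]
```

```bash
python3 -c "
from workcell import env,eyes
for i in range(3): eyes.read_camera('side');print(env.get_state()['wrist_force'],env.get_state()['tcp_pos'])"
```

```text
[-5.19391459 -1.96994958 17.97803542] [0.58434143 0.19948579 0.03663574]
[-5.61755155 -2.97980888 17.03580587] [0.58431001 0.19946608 0.03662573]
[-4.59491286 -1.44285832 17.37171302] [0.58431284 0.19948645 0.03663589]
```

```bash
python3 -m jog '[0,0,-0.001,0,0,0,-1, 0,0,-0.002,0,0,0,-1, 0,0,-0.002,0,0,0,-1]'|egrep 'tcp|wrist'; python3 -m jog '[0,0,0.01,0,0,0,-1, 0,0,0.025,0,0,0,-1, 0,0,0.04,0,0,0,-1, 0,0,0.04,0,0,0,-1]'|egrep 'tcp|wrist'; python3 tilt.py
```

```text
tcp_pos: [0.5843, 0.1995, 0.0364]
wrist_force: [-6.1, -1.7, 18.6]
tcp_pos: [0.5842, 0.1995, 0.0419]
wrist_force: [-0.5, -0.1, 0.5]
x range [-0.03817226  0.07757125] y [-0.05341267  0.05340575] top z at holes mm [38.74 38.87 45.88 45.28] n 44515
[0.58395153 0.19944519 0.04147025] [-0.27685761  0.03753666 -0.52650899]
```

The capacitor end clicked: unloaded it stays 2 mm lower, at 38.8 mm on both corners. Next is the relay end, going over the sink.

```bash
python3 -m jog '[0,0,0.18,0,0,0,-1, 0,0,0.345,0,0,0,-1, 0,0,0.345,0,0,0,-1, -0.2,0.02,0.345,0,0,0,-1, -0.4,0.05,0.345,0,0,0,-1, -0.637,0.072,0.345,0,0,0,-1, -0.637,0.072,0.345,0,0,0,-1, -0.637,0.072,0.345,0,0,0,-1, -0.637,0.072,0.25,0,0,0,-1, -0.637,0.072,0.1,0,0,0,-1, -0.637,0.072,0.07,0,0,0,-1, -0.637,0.072,0.07,0,0,0,-1]'; python3 -c "
from workcell import env,eyes
eyes.read_camera('side');print(env.get_state()['wrist_force'],env.get_state()['tcp_pos'])"
```

```text
clock: 17.33
tcp_pos: [0.4554, 0.2132, 0.0535]
orientation: [-0.002, 0.057, 0.998, -0.001]
wrist_force: [-0.8, 0.6, -0.1]
finger_gap: -0.0001
grip_force: 0.0
[-0.25911478 -0.18559451  0.2057556 ] [0.45641138 0.21348463 0.05484168]
```

Now I'm above the relay end and will lower until I feel it.

```bash
python3 -m jog '[0,0,-0.015,0,0,0,-1, 0,0,-0.035,0,0,0,-1, 0,0,-0.035,0,0,0,-1, 0,0,-0.035,0,0,0,-1]'|egrep 'tcp|wrist'
```

```text
tcp_pos: [0.4568, 0.2139, 0.049]
wrist_force: [-0.2, 0.2, -0.4]
```

```bash
python3 -m jog '[0,0,-0.004,0,0,0,-1, 0,0,-0.008,0,0,0,-1, 0,0,-0.008,0,0,0,-1]'|egrep 'tcp|wrist'
```

```text
tcp_pos: [0.4564, 0.2138, 0.047]
wrist_force: [0.1, -0.7, -0.1]
```

```bash
python3 -m jog '[0,0,-0.002,0,0,0,-1, 0,0,-0.004,0,0,0,-1, 0,0,-0.004,0,0,0,-1]'|egrep 'tcp|wrist'
```

```text
tcp_pos: [0.4563, 0.2138, 0.0461]
wrist_force: [-0.4, 0.8, -0.8]
```

```bash
python3 -m jog '[0,0,-0.002,0,0,0,-1, 0,0,-0.005,0,0,0,-1, 0,0,-0.005,0,0,0,-1]'|egrep 'tcp|wrist'
```

```text
tcp_pos: [0.4564, 0.2139, 0.0453]
wrist_force: [-0.9, -0.4, 3.1]
```

```bash
python3 -m jog '[0,0,-0.002,0,0,0,-1, 0,0,-0.005,0,0,0,-1, 0,0,-0.005,0,0,0,-1]'|egrep 'tcp|wrist'
```

```text
tcp_pos: [0.4563, 0.2139, 0.0445]
wrist_force: [-2.6, 0.3, 6.5]
```

```bash
python3 -m jog '[0,0,-0.002,0,0,0,-1, 0,0,-0.004,0,0,0,-1, 0,0,-0.004,0,0,0,-1]'|egrep 'tcp|wrist'
```

```text
tcp_pos: [0.4563, 0.2139, 0.044]
wrist_force: [-2.6, -0.4, 8.4]
```

```bash
python3 -m jog '[0,0,-0.002,0,0,0,-1, 0,0,-0.004,0,0,0,-1, 0,0,-0.004,0,0,0,-1]'|egrep 'tcp|wrist'
```

```text
tcp_pos: [0.4564, 0.2137, 0.0423]
wrist_force: [0.5, 1.5, 1.1]
```

```bash
python3 -m jog '[0,0,-0.002,0,0,0,-1, 0,0,-0.004,0,0,0,-1, 0,0,-0.004,0,0,0,-1]'|egrep 'tcp|wrist'
```

```text
tcp_pos: [0.4563, 0.2137, 0.0414]
wrist_force: [-0.4, 0.4, -0.0]
```

```bash
python3 -m jog '[0,0,-0.001,0,0,0,-1, 0,0,-0.003,0,0,0,-1, 0,0,-0.003,0,0,0,-1]'|egrep 'tcp|wrist'
```

```text
tcp_pos: [0.4564, 0.2138, 0.041]
wrist_force: [-0.2, -0.1, 0.2]
```

Past the prongs; now the collars.

```bash
python3 -m jog '[0,0,-0.002,0,0,0,-1, 0,0,-0.005,0,0,0,-1, 0,0,-0.005,0,0,0,-1]'|egrep 'tcp|wrist'
```

```text
tcp_pos: [0.4564, 0.2138, 0.0403]
wrist_force: [-0.2, -0.1, 2.8]
```

```bash
python3 -m jog '[0,0,-0.002,0,0,0,-1, 0,0,-0.005,0,0,0,-1, 0,0,-0.005,0,0,0,-1]'|egrep 'tcp|wrist'
```

```text
tcp_pos: [0.4564, 0.2138, 0.0395]
wrist_force: [-1.5, -0.9, 5.4]
```

```bash
python3 -m jog '[0,0,-0.002,0,0,0,-1, 0,0,-0.004,0,0,0,-1, 0,0,-0.004,0,0,0,-1]'|egrep 'tcp|wrist'
```

```text
tcp_pos: [0.4564, 0.2139, 0.039]
wrist_force: [-2.3, -1.1, 7.9]
```

```bash
python3 -m jog '[0,0,-0.002,0,0,0,-1, 0,0,-0.004,0,0,0,-1, 0,0,-0.004,0,0,0,-1]'|egrep 'tcp|wrist'
```

```text
tcp_pos: [0.4564, 0.2138, 0.0381]
wrist_force: [-1.6, -0.2, 5.0]
```

```bash
python3 -m jog '[0,0,-0.002,0,0,0,-1, 0,0,-0.004,0,0,0,-1, 0,0,-0.004,0,0,0,-1]'|egrep 'tcp|wrist'
```

```text
tcp_pos: [0.4564, 0.2139, 0.0376]
wrist_force: [-3.1, -0.9, 10.0]
```

```bash
python3 -m jog '[0,0,-0.002,0,0,0,-1, 0,0,-0.003,0,0,0,-1, 0,0,-0.003,0,0,0,-1]'|egrep 'tcp|wrist'
```

```text
tcp_pos: [0.4564, 0.2139, 0.0373]
wrist_force: [-4.2, -0.6, 12.9]
```

```bash
python3 -m jog '[0,0,-0.002,0,0,0,-1, 0,0,-0.003,0,0,0,-1, 0,0,-0.003,0,0,0,-1]'|egrep 'tcp|wrist'
```

```text
tcp_pos: [0.4564, 0.2139, 0.0369]
wrist_force: [-4.3, -1.3, 14.9]
```

```bash
python3 -m jog '[0,0,-0.002,0,0,0,-1, 0,0,-0.003,0,0,0,-1, 0,0,-0.003,0,0,0,-1]'|egrep 'tcp|wrist'
```

```text
tcp_pos: [0.4563, 0.2139, 0.0365]
wrist_force: [-5.6, -1.7, 16.3]
```

```bash
python3 -m jog '[0,0,-0.001,0,0,0,-1, 0,0,-0.002,0,0,0,-1, 0,0,-0.002,0,0,0,-1]'|egrep 'tcp|wrist'
```

```text
tcp_pos: [0.4564, 0.2139, 0.0362]
wrist_force: [-5.5, -1.3, 18.0]
```

```bash
python3 -m jog '[0,0,-0.001,0,0,0,-1, 0,0,-0.002,0,0,0,-1, 0,0,-0.002,0,0,0,-1]'|egrep 'tcp|wrist'; python3 tilt.py
```

```text
tcp_pos: [0.4563, 0.2139, 0.036]
wrist_force: [-6.1, -1.3, 17.8]
x range [-0.07877434 -0.03855805] y [-0.05335218  0.05337065] top z at holes mm [38.48 38.57 35.82 36.18] n 14081
[0.45635967 0.21392669 0.03600646] [-6.29718167 -1.66764541 18.92803508]
```

```bash
python3 -m jog '[0,0,0.01,0,0,0,-1, 0,0,0.03,0,0,0,-1, 0,0,0.2,0,0,0,-1, 0,0,0.4,0,0,0,-1, 0,0,0.6,0,0,0,-1, 0,0,0.7,0,0,0,-1, 0,0,0.7,0,0,0,-1]'|egrep 'tcp|wrist'; python3 tilt.py; python3 -c "
import cv2;i=cv2.imread('pics/wt.png');print(i.shape)"
```

```text
tcp_pos: [0.4596, 0.2148, 0.1794]
wrist_force: [1.0, -0.1, 0.2]
x range [-0.07863534  0.05942725] y [-0.05343119  0.05353358] top z at holes mm [38.71 38.72 38.89 38.88] n 10264
[0.45834778 0.21438603 0.17674293] [-0.76991015 -0.64871641 -0.44649879]
(420, 560, 3)
```

View pics/wt.png

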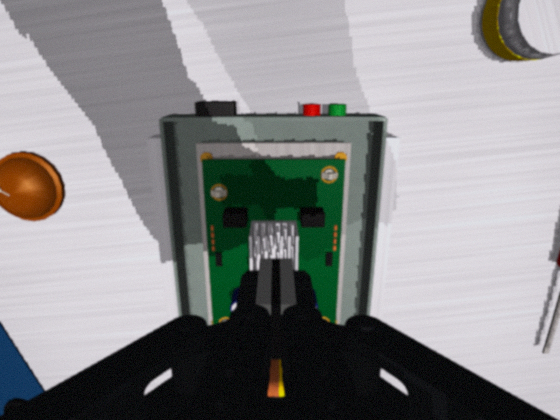

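The relay-end heads stand through at (219,191) and (330,174). The board is level, at 38.7–38.9 mm over all four standoffs, so all four are home, and nothing is touching it. Handing in.

```bash
python3 -c "
from workcell import env;print(env.hand_in(),env.get_state()['clock'])"
```

```text
the job is handed in; nothing more can be done
the job is handed in; nothing more can be done
```

The board is on all four standoffs with the capacitor end toward the transformer; it measured level to 0.2 mm after release, about 2 mm below where it stood before the clicks. The hardest push read just under 19 N, and I handed the job in without being shown a verdict.

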